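# Start and close the centrifuge's star knob

### The arm

A 6-joint arm with a two-finger parallel gripper is mounted at the origin on a cart in front of the work surface, level with it; the furniture and walls round the work are solid. World frame = base frame: x ahead of the robot, y to its left, z up, the work surface at z = 0. Lengths are in mm, angles in rad, forces in N, time in s.
With the tool pointing down it reaches from about 275 to 750 mm from the base axis. Payload 10.2 kg.
Tool frame: the origin (TCP) lies at the very end of the fingers, on their centre line; the grasp point (between the pads) lies 19 mm behind it; z points along the fingers, y is the line along which they close (so a half turn about z gives the same grasp; the last joint's range is limited). The gripper opens to 85 mm and grips with 20 to 120 N. Pads are 22 mm wide; open, the fingers measure 114 mm over their backs; the gripper's body (76 mm by 85 mm) begins 54 mm behind the grasp point. The pads swing forward as they close: fully open they stand 13 mm farther back than shut.
Start: joints at [-1.424, 0.313, 1.498, -0, 1.331, -0.223], TCP at [189.738, -489.521, 231.294] pointing down, gripper open.
Joint ranges: [-2.94, 2.94], [-0.97, 2.17], [0.19, 2.56], [-1.23, 4.37], [0.02, 3.11], [-2.88, 2.88]. Speed limits (rad/s): [2.39, 2.39, 3.01, 3.14, 3.14, 3.14].

### API

Orientations are given as a unit quaternion [w, x, y, z].
In Python, from rig import ctrl, optics gives the robot as it stands. The module is installed in compiled form; this text tells all that it offers.
- The arm moves only by the shell command python3 -m handwheel 'ROWS' [FORCE]. ROWS is JSON, a list that holds one entry, the list of rows, each a list of 5 numbers: the gripper command: -1 is fully open, 1 is shut, values between are in proportion, then the shift along the world's x, y, z in units of 50 mm (1.0 is 50 mm), then the turn about the world's z in units of 8 degrees (1.0 is 8 degrees). In form: [[[gripper, tx, ty, tz, twist], ...]]. A call has 1 to 10 rows; each row shifts and turns the commanded pose from where the row before left it; what a row does not reach is not made up. A row lasts 1/10 s, in which the tool goes at most 50 mm and 8.59 degrees, less where a joint would pass 70% of its speed; a pose out of reach is approached as far as the arm can. A call is refused whole if a number of a shift passes 1 or a number of a turn 1, either way. A call with a gripper value outside its range is refused whole. The fingers move at their own pace and stop on an object; FORCE is the grip in N (left out, the last holds). Time passes only in rows, so rows that do not move let the fingers close. It gives the time, the measured TCP pose, the force, the opening and the grip force at its end, in the units of the state.
- ctrl.sense(): the state, without advancing time (a new reading comes with each control period).
- optics.capture(name): name is "scene" or "top" or "wrist"; returns a dict with "img" (420x560x3 uint8, blue, green, red), "K" (3x3 intrinsics, pixels), "R" (3x3) and "t" (3): a world point X has camera coordinates R X + t. Camera axes: x right, y down, z forward; pixel columns grow to the right and rows downward; lengths in mm; the calibration is good to about 2 mm. The wrist camera is an equidistant fisheye: a pixel r from the principal point sees the ray r / f radians off the axis. A picture is of the moment at which its call begins. There is no depth.
- ctrl.finish_job(): hands the job in; it is judged then, once.
The state is a dict: "time_s": time; "joints": joint angles; "dq": joint speeds; "tau": joint torques, N m; "eef_pos": TCP position; "ee_rot": TCP orientation; "force": force on the tool from outside, world axes, zero at the start; "wrist_torque": the same for the moment, N m; "grip_width": opening from 0.0 (shut) to 1.0 (fully open); "grip_force": force on a finger pad.
Only numpy, scipy, OpenCV 4.12 (cv2) and the standard library are available. Lean on these libraries where they do the work, as an engineer would, in place of code of your own. Each camera call takes 0.05 s, during which the arm holds its last target. There are 200 camera calls.

### The job

The black star knob that clamps the rotor cover of the small centrifuge has only been set loosely on its stud. Leave it on the stud and turn it gently backwards (anticlockwise seen from above) until its thread clicks, that is until the knob drops down onto the cover; then turn it forwards (clockwise) until it comes up against its stop and holds the cover fully clamped down. Never force the knob against a stop, leave the things standing around alone, and let go at the end.

Things in the scene. Friction and masses are not known exactly. Their poses are not given: they have to be found in the camera images.
- knob_grip (a point): Loose black star knob on the centrifuge's stud. Point on its axis, half-way up its four lobes; z up. The lobes point along x, -x, y, -y: each 22 mm wide, 18 mm tall, with a flat end 30 mm from the axis (60 mm across). A firm grip holds the knob up; fingers set 1 to 2 mm wider than 60 mm still turn it by its lobes and let it fall by its own weight (76 to 117 g).
- knob: The same knob; origin on its axis at the underside of its round hub (45 mm in diameter), 29 mm below knob_grip. Top 38 mm above. 1 mm of play all round the stud. Two lugs inside rest on top of the stud's two-start thread. If turned clockwise before it has dropped, it jams against the thread's blunt start.
- seat (a point): On the stud's axis, level with the cover's top when the cover is up; z up. Height of knob_grip above it: 38 mm = lugs still on top of the thread, about 29 mm = clicked (dropped, standing on the cover), about 26 mm = cover clamped. The thread's start is hidden and differs each time: the knob drops after 0.3 to 1.8 rad of anticlockwise turning.
- stud_end (a point): End of the steel stud (18 mm in diameter), 42 mm above seat. After the drop there is about 0.5 rad of free play anticlockwise, then a stop; clockwise from the drop the knob turns 1.4 to 2.0 rad, drawn down 3 mm against a spring (3 N; under 0.1 N m), to a slightly springy stop (1.8 N m/rad), where 0.15 N m is plenty and 0.3 N m too much. Friction holds it when let go.
- centrifuge: Small white bench centrifuge, round, 190 mm in diameter, fixed to the worktop; on top a round aluminium rotor cover (156 mm in diameter, sprung seal under it), its top 75 mm above the worktop. Control panel on its -x side, out to 115 mm from the axis. Origin on the axis at the worktop; z up.
- gallipot_mid (a point): Small steel bowl, 98 mm in diameter, 36 mm high, to be left alone. Point at its centre, 18 mm above its underside.
- label_roll_mid (a point): Roll of labels, 64 mm in diameter, 32 mm high, to be left alone. Point at its centre.
- saline_mid (a point): Small white bottle, 45 mm in diameter, 80 mm high, to be left alone. Point at its centre, 40 mm up.
There are look-alikes about, which are no part of the job. What is shaped like the knob but green or red is not meant.

How it is judged:
By the outcome, as a careful person would: the job done as asked, in the order asked, and still so for the second after the job is handed in, with the robot touching nothing.
It also fails if it takes over 72 s, if anything falls off the work surface, if the arm or the gripper's body presses on something with over 40 N, if the wrist force passes 120 N, or if a joint passes its speed limit or range.

## Working session

There is one attempt and no reset: what is moved stays moved. The work goes in short steps, Python scripts to look and compute and a shell command to move; the robot and the scene stay as the last step left them, time stands still between calls to the robot, and variables do not carry over. Pictures are saved under pics/ and viewed, at most 10 in all, crops included, and the job is handed in when it is done.

```bash
mkdir -p pics
python3 - <<'E'
from rig import ctrl, optics
import cv2,numpy as np
a=optics.capture("scene");b=optics.capture("top")
for n,c in(("scene",a),("top",b)):
    cv2.imwrite(f"pics/{n}0.png",c["img"]);print(n,c["K"].tolist(),c["R"].round(3).tolist(),c["t"].round(1).tolist())
s=ctrl.sense();print({k:np.round(v,3).tolist() for k,v in s.items()})
E
```

```text
scene [[443.12708186280446, 0.0, 280.3411092532736], [0.0, 443.12708186280446, 213.47870393994145], [0.0, 0.0, 1.0]] [[-0.852, -0.523, 0.004], [-0.243, 0.389, -0.889], [0.463, -0.759, -0.458]] [460.7, 267.9, 683.1]
top [[534.8124876836114, 0.0, 286.3582456084709], [0.0, 534.8124876836114, 205.62782734378786], [0.0, 0.0, 1.0]] [[0.001, -1.0, 0.002], [-0.981, -0.001, -0.195], [0.195, -0.002, -0.981]] [-101.6, 587.7, 1214.7]
{'time_s': 0.1, 'joints': [-1.424, 0.313, 1.498, 0.0, 1.331, -0.223], 'dq': [0.001, 0.0, -0.001, -0.001, 0.003, -0.002], 'tau': [0.002, -41.29, -26.014, -0.0, 0.003, 0.0], 'eef_pos': [189.713, -489.289, 230.791], 'ee_rot': [-0.001, 0.983, 0.184, 0.0], 'force': [0.275, 0.808, 0.282], 'wrist_torque': [0.014, 0.04, -0.008], 'grip_force': 0.0, 'grip_width': 1.001}
```

View pics/top0.png

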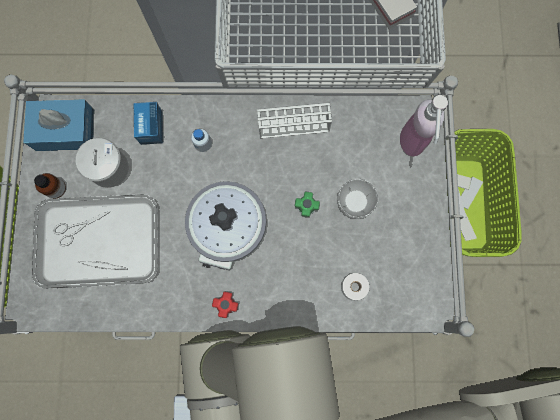

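View pics/scene0.png

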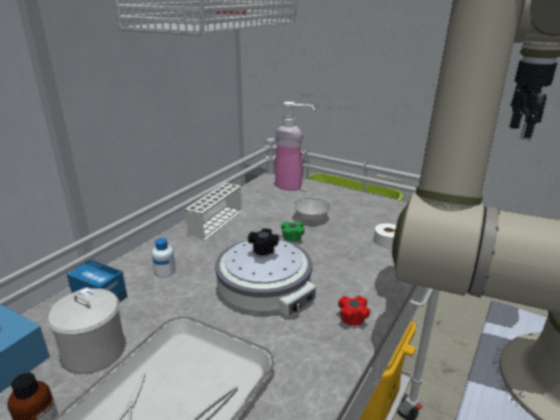

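The top view shows three star knobs: black at (223,216) on the centrifuge, green at (307,204) and red at (226,304). I choose the black one because it stands on the cover. The scene view shows it at (264,240). Next I'll measure it and check it in a crop.

```bash
cat > h.py <<'E'
import numpy as np,cv2
from rig import ctrl,optics
def ray(c,p):
    d=np.linalg.inv(c["K"])@np.array([p[0],p[1],1.]);return -c["R"].T@c["t"],c["R"].T@d
def plane(c,p,z):
    o,d=ray(c,p);return o+d*(z-o[2])/d[2]
def tri(a,pa,b,pb):
    o1,d1=ray(a,pa);o2,d2=ray(b,pb);s=np.linalg.lstsq(np.c_[d1,-d2],o2-o1,rcond=None)[0]
    x,y=o1+s[0]*d1,o2+s[1]*d2;return (x+y)/2,np.linalg.norm(x-y)
def black(img,box,th=75):
    x0,y0,x1,y1=box;m=np.zeros(img.shape[:2],np.uint8);m[y0:y1,x0:x1]=(img[y0:y1,x0:x1].max(2)<th)*255
    cs=cv2.findContours(m,cv2.RETR_EXTERNAL,cv2.CHAIN_APPROX_NONE)[0];return max(cs,key=cv2.contourArea)
def cen(c):
    M=cv2.moments(c);return M["m10"]/M["m00"],M["m01"]/M["m00"]
E
python3 - <<'E'
from h import *
a=optics.capture("scene");b=optics.capture("top")
ca=black(a["img"],(235,215,295,265));cb=black(b["img"],(195,190,250,245))
print(cen(ca),cv2.boundingRect(ca),cen(cb),cv2.boundingRect(cb))
print(tri(a,cen(ca),b,cen(cb)),plane(b,cen(cb),113))
p=np.array([plane(b,q[0],113)[:2] for q in cb]);c0=plane(b,cen(cb),113)[:2];d=p-c0
r=np.hypot(*d.T);th=np.arctan2(d[:,1],d[:,0]);print("rmax",r.max(),"phase deg",np.degrees(np.angle(np.sum(r**4*np.exp(4j*th))))/4)
# cover/centrifuge centre: bright cover ellipse at z 75
g=b["img"].copy();m=(g.min(2)>170).astype(np.uint8)*255;m[:175]=0;m[258:]=0;m[:,:180]=0;m[:,270:]=0
c=max(cv2.findContours(m,0,1)[0],key=cv2.contourArea);e=cv2.fitEllipse(cv2.convexHull(c));print(e,plane(b,e[0],75))
cv2.imwrite("pics/c1.png",np.hstack([cv2.resize(b["img"][180:275,175:275],(400,380),interpolation=2),cv2.resize(a["img"][215:310,210:310],(400,380),interpolation=2)]))
E
```

```text
(263.1217769493631, 241.78378378378378) (248, 229, 31, 27) (222.57754927163666, 216.75578406169666) (209, 204, 27, 26)
(array([552.28004357,  44.29396928, 108.39137518]), np.float64(0.9621724438737346)) [551.02337909  43.52322456 113.        ]
rmax 30.769090400191704 phase deg 19.104431461992593
((224.94915771484375, 220.82574462890625), (71.13716888427734, 72.98900604248047), 57.68988037109375) [548.133248   42.2726921  75.       ]
```

View pics/c1.png

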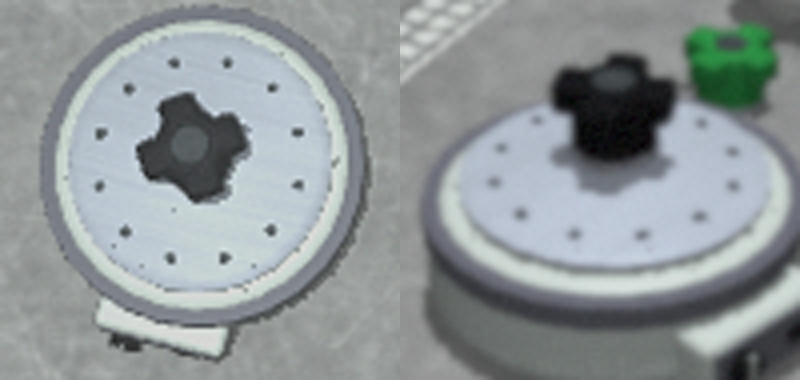

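The crop confirms a black star knob standing high on the stud, with lobes at about 18° (mod 90). The axis is near (549.5, 43), and the triangulated height agrees with 113. The fingers' closing line is at 21° mod 90, so they're already nearly aligned. Moving above it.

```bash
python3 -m handwheel '[[[-1,0.5,0.75,0,0],[-1,0.5,0.75,0,0],[-1,0.5,0.75,0,0],[-1,0.5,0.75,0,0],[-1,0.5,0.75,0,0],[-1,0.5,0.75,0,0],[-1,0.5,0.75,0,0],[-1,0.5,0.75,0,0],[-1,0.5,0.75,0,0],[-1,0.5,0.75,0,0]]]'; python3 -m handwheel '[[[-1,0.5,0.75,0,0],[-1,0.5,0.75,0,0],[-1,0.5,0.75,0,0],[-1,0.5,0.75,0,0],[-1,0,0,0,0],[-1,0,0,0,0],[-1,0,0,0,0]]]'
```

```text
time_s: 1.2
eef_pos: [440.4, -112.7, 231.4]
ee_rot: [0.0, 0.983, 0.184, 0.0]
force: [0.4, 0.2, -0.4]
grip_width: 0.998
grip_force: 0.0
time_s: 1.9
eef_pos: [539.3, 34.8, 231.2]
ee_rot: [0.0, 0.983, 0.183, -0.0]
force: [-0.8, -0.7, 0.4]
grip_width: 1.001
grip_force: 0.0
```

Run:
```python
from h import *
w=optics.capture("wrist");cv2.imwrite("pics/w1.png",w["img"]);print(w["K"].tolist(),w["R"].round(3).tolist(),(-w["R"].T@w["t"]).round(1))
print(ctrl.sense()["joints"])
```

```text
[[325.19226210127806, 0.0, 280.29359965379405], [0.0, 325.19226210127806, 210.12575488231496], [0.0, 0.0, 1.0]] [[0.36, -0.933, 0.0], [-0.888, -0.343, 0.306], [-0.285, -0.11, -0.952]] [613.6  62.4 373.9]
[-1.52837337e-01  3.47109521e-01  1.45040929e+00 -1.43852560e-04
  1.34420231e+00  1.04954737e+00]
```

View pics/w1.png

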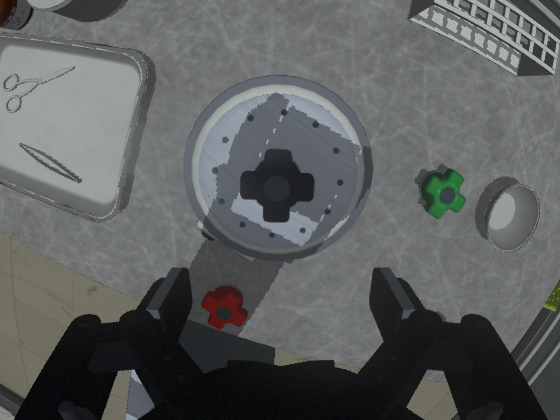

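The wrist view shows the knob at (277,185), its lobes nearly along the image axes and the fingers at (175,300) and (385,300). Now I'll measure from this view.

```bash
cat >> h.py <<'E'
def wplane(c,p,z):
    K=c["K"];u=np.array([p[0]-K[0,2],p[1]-K[1,2]])/K[0,0];r=np.hypot(*u)+1e-9
    d=c["R"].T@np.r_[u/r*np.sin(r),np.cos(r)];o=-c["R"].T@c["t"];return o+d*(z-o[2])/d[2]
def wknob(c,z,box,th=55):
    k=black(c["img"],box,th);p=np.array([wplane(c,q[0],z)[:2] for q in k])
    (x,y),R=cv2.minEnclosingCircle(p.astype(np.float32));M=cv2.moments(p.astype(np.float32));ce=np.array([M["m10"],M["m01"]])/M["m00"]
    d=p-[x,y];r=np.hypot(*d.T);th=np.arctan2(d[:,1],d[:,0]);m=r>.0
    return (x,y),R,ce,np.degrees(np.angle(np.sum(r**4*np.exp(4j*th))))/4
E
python3 - <<'E'
from h import *
w=optics.capture("wrist")
for th in(40,55,70): print(wknob(w,122,(230,140,325,230),th),wknob(w,113,(230,140,325,230),th)[0])
g=w["img"][:,:,:].copy();k=black(g,(230,140,325,230),45);print(cv2.boundingRect(k))
# cover: hull of the light ring/grey rim
E
```

```text
((554.052978515625, 36.94950485229492), 25.754907608032227, array([558.78828456,  32.70544776]), np.float64(1.9718141567415879)) (551.9286499023438, 36.0499382019043)
((555.6671752929688, 43.13315963745117), 30.038475036621094, array([556.14822751,  43.05790463]), np.float64(18.345155779213513)) (553.6005249023438, 42.45425796508789)
((555.7761840820312, 43.12799072265625), 30.311614990234375, array([556.30887003,  43.17176363]), np.float64(18.888172528259958)) (553.7132568359375, 42.44900131225586)
(243, 156, 71, 66)
```

```bash
python3 -m handwheel '[[[-1,0.13,0.08,-0.7,-0.33],[-1,0.13,0.08,-0.7,0],[-1,0,0,-0.1,0],[-1,0,0,0,0],[-1,0,0,0,0],[-1,0,0,0,0]]]'
python3 - <<'E'
from h import *
w=optics.capture("wrist");cv2.imwrite("pics/w2.png",w["img"]);print((-w["R"].T@w["t"]).round(1))
s=ctrl.sense();print(s["eef_pos"],s["force"],s["wrist_torque"])
q=s["ee_rot"];print("tool y deg",np.degrees(2*np.arctan2(q[2],q[1])-np.pi/2))
E
```

```text
time_s: 2.6
eef_pos: [553.3, 43.1, 158.1]
ee_rot: [0.0, 0.987, 0.161, 0.001]
force: [-0.2, -0.1, -0.1]
grip_width: 1.002
grip_force: 0.0
[628.2  67.4 301. ]
[553.20515622  43.21807159 157.8500486 ] [ 0.76947494 -0.13495488  0.20917931] [-0.00329    -0.00248708  0.0107822 ]
tool y deg -71.46371040714222
```

View pics/w2.png

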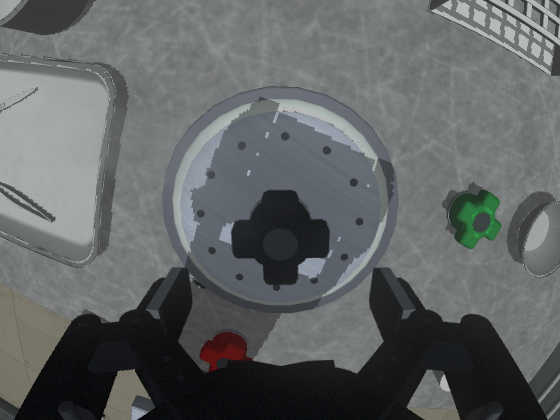

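The knob is at (281,243), centred between the fingers at columns 188 and 372, with its lobes aligned.

Run:
```python
from h import *
w=optics.capture("wrist")
for th in(45,55,65): print(wknob(w,122,(222,180,340,292),th))
k=black(w["img"],(222,180,340,292),55);print(cv2.boundingRect(k))
g=cv2.cvtColor(w["img"],6)[225:262,258:304];cc=cv2.threshold(cv2.GaussianBlur(g,(3,3),0),0,255,8)[1]
c=max(cv2.findContours(cc,0,1)[0],key=cv2.contourArea);e=cv2.fitEllipse(c);p=(e[0][0]+258,e[0][1]+225);print("cap",p,e[1],wplane(w,p,122))
# cover holes (z=75): circle fit
m=cv2.cvtColor(w["img"],6)
for p in [(280,210)]: pass
print("tcp",wplane(w,(280,300),122))
s=cv2.SimpleBlobDetector_Params()
```

```text
((556.5759887695312, 42.987648010253906), 31.2685604095459, array([557.31827306,  43.50941794]), np.float64(18.98224788462607))
((554.894287109375, 42.465999603271484), 33.106666564941406, array([557.20930108,  43.54031757]), np.float64(18.132294249221705))
((554.8310546875, 42.944053649902344), 33.21481704711914, array([557.16505517,  43.60462303]), np.float64(18.569864884839024))
(232, 190, 98, 101)
cap (280.1537494659424, 244.00370407104492) (30.799619674682617, 34.34473419189453) [554.1629756   42.62122163 122.        ]
tcp [516.13044693  30.02429181 122.        ]
```

```bash
python3 -m handwheel '[[[-1,0,0,-0.5,0],[-1,0,0,-0.5,0],[-1,0,0,-0.46,0],[-1,0,0,0,0],[-0.3,0,0,0,0],[-0.3,0,0,0,0],[-0.3,0,0,0,0]]]' 20;  python3 -m handwheel '[[[-0.43,0,0,0,0],[-0.43,0,0,0,0],[-0.43,0,0,0,0],[-0.43,0,0,0,0],[-0.43,0,0,0,0]]]' 20
```

```text
time_s: 3.4
eef_pos: [553.6, 43.4, 84.9]
ee_rot: [0.0, 0.987, 0.161, 0.001]
force: [0.8, 0.7, 4.0]
grip_width: 0.702
grip_force: 27.5
time_s: 3.9
eef_pos: [552.7, 43.5, 83.2]
ee_rot: [-0.0, 0.987, 0.161, -0.0]
force: [0.6, -0.9, 0.6]
grip_width: 0.717
grip_force: 0.0
```

```bash
cat > m.py <<'E'
from h import *
import sys
w=optics.capture("wrist");a=optics.capture("scene");n=sys.argv[1]
cv2.imwrite(f"pics/m{n}.png",np.hstack([w["img"][210:410,150:410],cv2.resize(a["img"][200:270,215:315],(286,200),interpolation=2)]))
np.save(f"pics/w{n}.npy",w["img"])
s=ctrl.sense();q=s["ee_rot"];print(s["eef_pos"].round(1) if hasattr(s["eef_pos"],"round") else s["eef_pos"],"F",np.round(s["force"],1),"T",np.round(s["wrist_torque"],3),"q6",round(float(s["joints"][5]),3),"w",round(float(s["grip_width"]),3),"gf",np.round(s["grip_force"],1),"yaw",round(float(np.degrees(2*np.arctan2(q[2],q[1])-np.pi/2)),1))
E
python3 m.py a
```

```text
[552.7  43.5  83.3] F [-0.8  0.3  0.1] T [ 0.027 -0.037  0.018] q6 1.114 w 0.714 gf 0.0 yaw -71.5
```

View pics/ma.png

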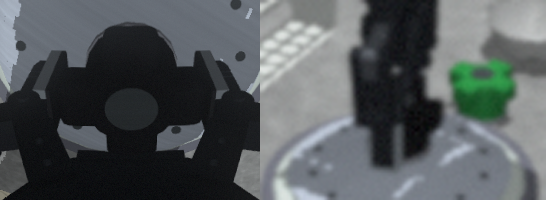

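The wrist crop shows the knob's grey cap at (131,110), which is full-image (281,320), and the fingers flanking the lobes. I'll use the cap's size and row as the drop indicator.

```bash
cat >> m.py <<'E'
g=cv2.GaussianBlur(cv2.cvtColor(w["img"],6),(5,5),0)[285:350,240:322]
for d in(0,):
    t,b=cv2.threshold(g,0,255,8);n_,L,S,C=cv2.connectedComponentsWithStats(b);i=L[37-2,41] or 1+int(np.argmax(S[1:,4]))
    print("thr",t,"cap xywh",S[i]+[240,285,0,0,0],"cen",C[i].round(1)+[240,285],"z=122 ->",wplane(w,C[i]+[240,285],122).round(1),"z=113 ->",wplane(w,C[i]+[240,285],113).round(1))
E
python3 m.py b; python3 -m handwheel '[[[-0.44,0,0,0,0.25],[-0.44,0,0,0,0.25],[-0.44,0,0,0,0.25],[-0.44,0,0,0,0.25],[-0.44,0,0,0,0.25],[-0.44,0,0,0,0.25],[-0.44,0,0,0,0],[-0.44,0,0,0,0]]]'; python3 m.py c
```

```text
[552.7  43.5  83.3] F [ 0.2 -0.5  0.5] T [-0.051 -0.007  0.042] q6 1.114 w 0.717 gf 0.0 yaw -71.5
thr 60.0 cap xywh [240 336  17  14 162] cen [246.1 344. ] z=122 -> [536.5  52.1 122. ] z=113 -> [528.6  50.8 113. ]
time_s: 4.9
eef_pos: [552.7, 43.5, 83.3]
ee_rot: [0.0, 0.965, 0.263, -0.0]
force: [0.4, 0.4, 0.6]
grip_width: 0.722
grip_force: 0.3
[552.8  43.5  83.3] F [-0.1 -0.9  0.1] T [-0.045 -0.006 -0.019] q6 0.905 w 0.718 gf 0.3 yaw -59.5
thr 60.0 cap xywh [240 332  12  18 153] cen [244.5 342.4] z=122 -> [535.4  49.3 122. ] z=113 -> [528.   46.4 113. ]
```

```bash
sed -i '/^g=/,$d' m.py
cat >> m.py <<'E'
def cap(im):
    g=cv2.GaussianBlur(cv2.cvtColor(im,6),(5,5),0)[290:362,253:309]
    t,b=cv2.threshold(np.minimum(g,60),0,255,8);_,L,S,C=cv2.connectedComponentsWithStats(b);i=1+int(np.argmax(S[1:,4]))
    return t,S[i]+[253,290,0,0,0],C[i].round(1)+[253,290]
o=cap(w["img"]);print(o,wplane(w,o[2],122).round(1),wplane(w,o[2],113).round(1))
E
python3 - <<'E'
import sys;sys.argv=["m","d"]
exec(open("m.py").read());print(cap(np.load("pics/wb.npy")))
E
```

```text
[552.7  43.5  83.3] F [-0.3  0.8  0.2] T [-0.061  0.012 -0.008] q6 0.905 w 0.721 gf 0.3 yaw -59.5
(28.0, array([ 254,  296,   54,   43, 1803]), array([280.3, 316.9])) [554.8  43.4 122. ] [549.   40.1 113. ]
(28.0, array([ 255,  298,   53,   42, 1770]), array([280.9, 318.7]))
```

```bash
python3 -m handwheel '[[[-0.44,0,0,0,0.25],[-0.44,0,0,0,0.25],[-0.44,0,0,0,0.25],[-0.44,0,0,0,0.25],[-0.44,0,0,0,0.25],[-0.44,0,0,0,0],[-0.44,0,0,0,0]]]'|grep time; python3 m.py e;  python3 -m handwheel '[[[-0.44,0,0,0,0.25],[-0.44,0,0,0,0.25],[-0.44,0,0,0,0.25],[-0.44,0,0,0,0.25],[-0.44,0,0,0,0.25],[-0.44,0,0,0,0],[-0.44,0,0,0,0]]]'|grep time; python3 m.py f
```

```text
time_s: 5.8
[552.7  43.5  83.3] F [-0.5 -0.3  0.8] T [-0.093  0.073 -0.032] q6 0.731 w 0.716 gf 0.4 yaw -49.5
(29.0, array([ 254,  296,   53,   43, 1783]), array([280.3, 317.1])) [554.6  43.6 122. ] [549.5  39.2 113. ]
time_s: 6.6
[552.7  43.5  83.2] F [-0.7 -0.   0.2] T [-0.119  0.104  0.028] q6 0.557 w 0.722 gf 0.6 yaw -39.5
(30.0, array([ 254,  297,   53,   42, 1766]), array([280.2, 317.2])) [554.4  43.6 122. ] [550.1  38.5 113. ]
```

View pics/mf.png

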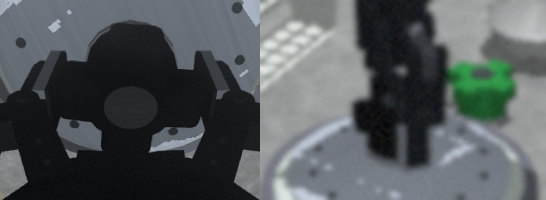

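The knob turns with the fingers and is still up. I'll widen slightly and carry on.

```bash
python3 -m handwheel '[[[-0.455,0,0,0,0],[-0.455,0,0,0,0.25],[-0.455,0,0,0,0.25],[-0.455,0,0,0,0.25],[-0.455,0,0,0,0.25],[-0.455,0,0,0,0.25],[-0.455,0,0,0,0],[-0.455,0,0,0,0]]]'|grep time; python3 m.py g;  python3 -m handwheel '[[[-0.455,0,0,0,0.25],[-0.455,0,0,0,0.25],[-0.455,0,0,0,0.25],[-0.455,0,0,0,0.25],[-0.455,0,0,0,0.25],[-0.455,0,0,0,0],[-0.455,0,0,0,0]]]'|grep time; python3 m.py h
```

```text
time_s: 7.5
[552.8  43.5  83.3] F [-0.6  1.1 -0.9] T [-0.055  0.031  0.017] q6 0.382 w 0.726 gf 0.3 yaw -29.5
(30.0, array([ 254,  302,   53,   39, 1668]), array([280.2, 321. ])) [553.3  42.1 122. ] [550.   36.1 113. ]
time_s: 8.3
[552.7  43.5  83.3] F [ 0.4  0.7 -0.5] T [-0.007 -0.033  0.017] q6 0.207 w 0.724 gf 0.3 yaw -19.5
(30.0, array([ 254,  301,   53,   40, 1653]), array([280.3, 320.8])) [553.5  42.1 122. ] [551.2  35.6 113. ]
```

```bash
python3 -m handwheel '[[[-0.5,0,0,0,-0.1],[-0.5,0,0,0,0],[-0.5,0,0,0,0]]]'|grep -E "time|grip"; python3 m.py i
```

```text
time_s: 8.7
grip_width: 0.753
grip_force: 0.1
[552.8  43.5  83.3] F [ 0.5 -0.3 -0.4] T [-0.014 -0.078 -0.059] q6 0.221 w 0.749 gf 0.1 yaw -20.3
(30.0, array([ 258,  301,   51,   39, 1614]), array([283.4, 320.4])) [554.7  41.8 122. ] [552.5  35.3 113. ]
```

View pics/mi.png

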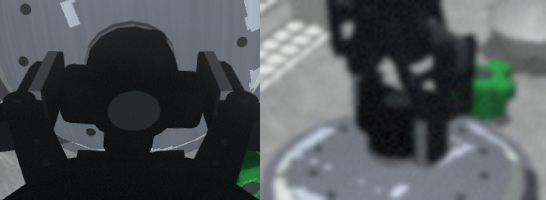

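Still up: the cap stays at (134,110) in the crop. Continuing.

```bash
for i in j k; do python3 -m handwheel '[[[-0.455,0,0,0,0.25],[-0.455,0,0,0,0.25],[-0.455,0,0,0,0.25],[-0.455,0,0,0,0.25],[-0.455,0,0,0,0.25],[-0.455,0,0,0,0],[-0.455,0,0,0,0]]]'|grep time; python3 m.py $i;done
```

```text
time_s: 9.5
[552.7  43.5  83.3] F [-1.1 -0.2 -0.2] T [-0.002  0.012  0.048] q6 0.047 w 0.724 gf 0.1 yaw -10.3
(42.0, array([ 257,  290,   47,   39, 1501]), array([280.3, 308.5])) [554.7  47.9 122. ] [553.6  41.7 113. ]
time_s: 10.3
[552.7  43.5  83.3] F [ 0.7 -0.8 -0.5] T [0.033 0.029 0.029] q6 -0.128 w 0.728 gf 0.0 yaw -0.3
(42.0, array([ 257,  290,   48,   40, 1507]), array([280.6, 308.7])) [554.   47.9 122. ] [554.   41.5 113. ]
```

The knob has dropped: the cap shrank from 53 to 48 px and moved up 12 rows, and its position is consistent with z=113. The drop came between yaw -20 and -10. Next is clockwise, watching the torque.

```bash
for i in l n o p; do python3 -m handwheel '[[[-0.445,0,0,0,-0.25],[-0.445,0,0,0,-0.25],[-0.445,0,0,0,-0.25],[-0.445,0,0,0,-0.25],[-0.445,0,0,0,-0.25],[-0.445,0,0,0,-0.25],[-0.445,0,0,0,-0.25],[-0.445,0,0,0,-0.25],[-0.445,0,0,0,0],[-0.445,0,0,0,0]]]'|grep time; python3 m.py $i;done
```

```text
time_s: 11.4
[552.8  43.5  83.3] F [ 0.4 -0.1  0.9] T [ 0.011 -0.045  0.015] q6 0.15 w 0.725 gf 3.2 yaw -16.2
(42.0, array([ 257,  290,   48,   39, 1496]), array([280.6, 308.6])) [555.4  47.7 122. ] [553.6  41.6 113. ]
time_s: 12.5
[552.8  43.5  83.3] F [1.  0.2 0.2] T [ 0.014 -0.006  0.002] q6 0.429 w 0.721 gf 3.2 yaw -32.2
(41.0, array([ 257,  290,   48,   39, 1490]), array([280.8, 308.5])) [556.7  47.2 122. ] [553.4  41.8 113. ]
time_s: 13.6
[552.7  43.5  83.3] F [ 0.6 -0.1  0.1] T [-0.017  0.017  0.008] q6 0.708 w 0.729 gf 0.0 yaw -48.2
(41.0, array([ 258,  290,   47,   39, 1491]), array([281.3, 308. ])) [558.1  46.2 122. ] [553.4  42.  113. ]
time_s: 14.7
[552.7  43.5  83.2] F [ 0.6  0.5 -2.7] T [ 0.066 -0.113  0.06 ] q6 0.988 w 0.723 gf 1.6 yaw -64.2
(41.0, array([ 258,  290,   47,   39, 1489]), array([281.1, 308. ])) [558.9  45.1 122. ] [553.3  42.3 113. ]
```

```bash
cat > tq.py <<'E'
from h import *
F=[];T=[]
for _ in range(4): optics.capture("top");s=ctrl.sense();F.append(s["force"]);T.append(s["wrist_torque"])
q=s["ee_rot"];print("F",np.mean(F,0).round(1),"T",np.mean(T,0).round(3),"pos",np.round(s["eef_pos"],1),"yaw",round(float(np.degrees(2*np.arctan2(q[2],q[1])-np.pi/2)),1),"q6",round(float(s["joints"][5]),2),"gf",round(float(s["grip_force"]),1),round(float(s["grip_width"]),3))
E
python3 tq.py; for i in 1 2 3; do python3 -m handwheel '[[[-0.445,0,0,0,-0.25],[-0.445,0,0,0,-0.25],[-0.445,0,0,0,-0.25],[-0.445,0,0,0,0]]]'|grep time; python3 tq.py;done; python3 m.py q
```

```text
F [ 0.4 -0.1 -2.6] T [ 0.013 -0.11   0.018] pos [552.7  43.5  83.2] yaw -64.2 q6 0.99 gf 1.7 0.719
time_s: 15.4
F [ 0.4  0.5 -3.7] T [ 0.01  -0.112  0.02 ] pos [552.7  43.5  83.2] yaw -70.2 q6 1.09 gf 2.4 0.723
time_s: 16.0
F [ 1.  -0.3 -4.7] T [ 0.016 -0.13   0.075] pos [552.6  43.5  83.2] yaw -76.2 q6 1.2 gf 3.3 0.723
time_s: 16.6
F [ 0.9  0.6 -5.9] T [ 0.02  -0.142  0.121] pos [552.6  43.5  83.1] yaw -82.2 q6 1.3 gf 4.3 0.722
[552.6  43.5  83.2] F [-0.3  0.3 -6.7] T [ 0.049 -0.1    0.093] q6 1.302 w 0.724 gf 4.3 yaw -82.2
(41.0, array([ 258,  290,   46,   38, 1483]), array([280.9, 307.4])) [559.5  43.5 122. ] [553.3  42.6 113. ]
```

```bash
python3 -m handwheel '[[[-0.52,0,0,0,0],[-0.52,0,0,0,0],[-0.52,0,0,0,0]]]'|grep time; python3 tq.py;python3 m.py r; python3 -m handwheel '[[[-0.445,0,0,0,0],[-0.445,0,0,0,0],[-0.445,0,0,0,0]]]'|grep time; python3 tq.py; python3 -m handwheel '[[[-0.445,0,0,0,-0.25],[-0.445,0,0,0,-0.25],[-0.445,0,0,0,0]]]'|grep time; python3 tq.py
```

```text
time_s: 17.2
F [ 0.4 -0.3 -0.2] T [ 0.01  -0.017 -0.038] pos [552.8  43.5  83.5] yaw -82.3 q6 1.3 gf 0.0 0.761
[552.8  43.5  83.4] F [ 0.1 -0.  -0.7] T [-0.009  0.002  0.008] q6 1.303 w 0.761 gf 0.0 yaw -82.2
(42.0, array([ 258,  290,   46,   38, 1475]), array([281. , 307.3])) [559.6  43.4 122. ] [553.4  42.5 113. ]
time_s: 17.8
F [-0.2  1.1  1. ] T [0.13  0.015 0.033] pos [552.8  43.5  83.4] yaw -82.3 q6 1.3 gf 5.0 0.727
time_s: 18.3
F [0.  0.2 0.5] T [ 0.044  0.001 -0.034] pos [552.8  43.5  83.3] yaw -86.2 q6 1.37 gf 4.9 0.725
```

View pics/mr.png

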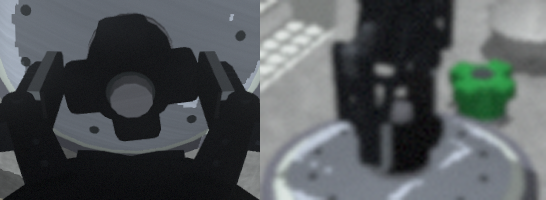

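The view shows the knob well down, with the stud end visible in its bore at (131,98), and the lobes lagging the fingers by about 8°. Continuing in small steps.

```bash
for i in 1 2 3; do python3 -m handwheel '[[[-0.445,0,0,0,-0.25],[-0.445,0,0,0,-0.25],[-0.445,0,0,0,-0.25],[-0.445,0,0,0,0]]]'|grep time; python3 tq.py;done
```

```text
time_s: 18.9
F [ 0.3 -0.3  0.4] T [ 0.007 -0.016 -0.006] pos [552.7  43.5  83.3] yaw -92.2 q6 1.48 gf 4.9 0.721
time_s: 19.5
F [-0.1 -0.4  0.4] T [ 0.041 -0.04   0.017] pos [552.7  43.5  83.3] yaw -98.2 q6 1.58 gf 4.9 0.725
time_s: 20.1
F [-0.2  0.1  0.5] T [ 0.057 -0.041 -0.009] pos [552.7  43.5  83.3] yaw -104.2 q6 1.69 gf 4.9 0.723
```

```bash
python3 m.py s
python3 - <<'E'
import numpy as np,cv2
for n in "fikqrs":
    im=np.load(f"pics/w{n}.npy");g=im.max(2)
    # bottom gaps: first dark-row going down from row 225 per column
    print(n,[int(np.argmax(g[215:330,c]<45))+215 for c in range(220,346,10)])
E
```

```text
[552.7  43.5  83.3] F [-0.5  0.4  0.3] T [ 0.044 -0.004 -0.026] q6 1.686 w 0.725 gf 5.0 yaw -104.2
(42.0, array([ 258,  290,   46,   38, 1478]), array([280.7, 307.2])) [559.5  41.3 122. ] [553.4  42.9 113. ]
f [271, 272, 260, 246, 239, 233, 234, 235, 236, 239, 259, 279, 280]
i [275, 275, 261, 248, 242, 238, 237, 238, 240, 242, 259, 281, 282]
k [264, 263, 262, 244, 237, 229, 229, 231, 232, 235, 258, 275, 275]
q [272, 271, 257, 231, 228, 226, 225, 225, 233, 240, 257, 259, 260]
r [272, 270, 257, 231, 228, 226, 225, 225, 233, 240, 258, 258, 259]
s [272, 270, 257, 231, 228, 226, 224, 225, 233, 240, 257, 258, 259]
```

```bash
for i in 1 2 3 4; do python3 -m handwheel '[[[-0.445,0,0,0,-0.25],[-0.445,0,0,0,-0.25],[-0.445,0,0,0,0]]]'|grep time; python3 tq.py;done; python3 m.py t
python3 - <<'E'
import numpy as np
g=np.load("pics/wt.npy").max(2);print([int(np.argmax(g[215:330,c]<45))+215 for c in range(220,346,10)])
E
```

```text
time_s: 20.7
F [0.  0.2 0.2] T [ 0.051 -0.022 -0.007] pos [552.7  43.5  83.3] yaw -108.2 q6 1.76 gf 4.9 0.723
time_s: 21.2
F [ 0.5 -0.2  0.3] T [ 0.046 -0.066 -0.018] pos [552.8  43.5  83.3] yaw -112.2 q6 1.83 gf 5.0 0.72
time_s: 21.7
F [ 1.3 -0.3  0.1] T [ 0.033 -0.15   0.075] pos [552.8  43.5  83.3] yaw -116.2 q6 1.9 gf 5.2 0.726
time_s: 22.2
F [ 1.2  0.2 -0.5] T [-0.01  -0.231  0.144] pos [552.8  43.5  83.3] yaw -120.2 q6 1.97 gf 5.4 0.723
[552.8  43.5  83.3] F [ 1.3  0.8 -1. ] T [ 0.029 -0.235  0.147] q6 1.965 w 0.724 gf 5.5 yaw -120.2
(42.0, array([ 258,  290,   46,   38, 1485]), array([280.4, 307.3])) [558.9  40.  122. ] [553.5  43.1 113. ]
[272, 270, 257, 231, 228, 226, 225, 224, 233, 240, 257, 258, 259]
```

Torque rises at about 1 N·m/rad up to 0.147 N·m with little axial force, so this is the stop. I'll release, retreat upwards and check.

```bash
python3 -m handwheel '[[[-0.6,0,0,0,0],[-1,0,0,0,0],[-1,0,0,0,0],[-1,0,0,0,0],[-1,0,0,0,0]]]'; python3 m.py u;  python3 -m handwheel '[[[-1,0,0,0.5,0],[-1,0,0,0.5,0],[-1,0,0,1,0],[-1,0,0,1,0],[-1,-0.7,-0.7,0,0],[-1,-0.7,-0.7,0,0],[-1,-0.7,-0.7,0,0],[-1,-0.7,-0.7,0,0],[-1,0,0,0,0],[-1,0,0,0,0]]]'
python3 - <<'E'
from h import *
a=optics.capture("scene");b=optics.capture("top")
ca=black(a["img"],(235,215,295,268));cb=black(b["img"],(195,190,250,245))
print(cen(ca),cv2.boundingRect(ca),cen(cb),cv2.boundingRect(cb),tri(a,cen(ca),b,cen(cb)))
p=np.array([plane(b,q[0],101)[:2] for q in cb]);c0=plane(b,cen(cb),101)[:2];d=p-c0
r=np.hypot(*d.T);th=np.arctan2(d[:,1],d[:,0]);print("phase",np.degrees(np.angle(np.sum(r**4*np.exp(4j*th))))/4)
cv2.imwrite("pics/fin.png",np.hstack([cv2.resize(b["img"][180:275,175:275],(400,380),interpolation=2),cv2.resize(a["img"][215:310,210:310],(400,380),interpolation=2)]))
E
```

```text
time_s: 23.0
eef_pos: [552.7, 43.5, 83.3]
ee_rot: [-0.0, 0.965, -0.261, -0.0]
force: [0.5, -0.9, -0.5]
grip_width: 1.0
grip_force: 0.0
[552.7  43.5  83.3] F [-0.3 -0.3  0.2] T [ 0.017 -0.035  0.043] q6 1.966 w 1.001 gf 0.0 yaw -120.3
(42.0, array([ 258,  290,   45,   38, 1473]), array([280.3, 307.2])) [558.9  40.  122. ] [553.5  43.2 113. ]
time_s: 24.1
eef_pos: [412.6, -97.1, 233.6]
ee_rot: [-0.0, 0.965, -0.262, 0.0]
force: [0.8, 0.1, -0.7]
grip_width: 1.0
grip_force: 0.0
(263.0102946396876, 248.1182108626198) (250, 235, 27, 26) (223.01167315175098, 217.84997838305227) (210, 205, 27, 26) (array([552.2749487 ,  44.92890705,  94.37088598]), np.float64(1.0907615506898807))
phase -16.63600600125366
```

View pics/fin.png

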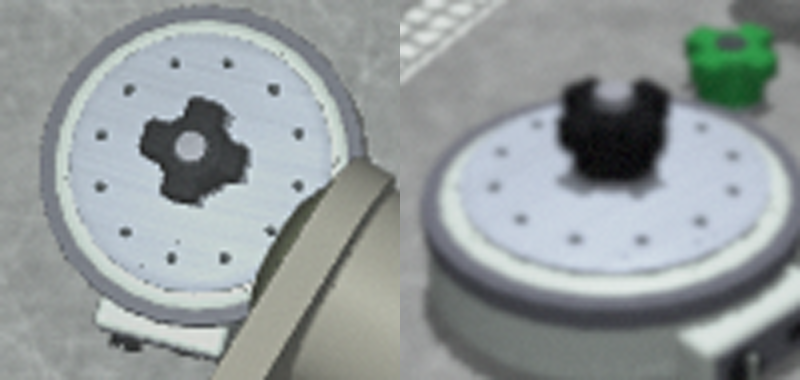

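In the final view the knob sits low on its stud and the stud end shows in its bore. It is about 14 mm lower by triangulation, where 12 mm was expected. The cover holes have moved down about 1 px, as a 3 mm clamp-down should show. The gripper is clear, so I'm handing in.

```bash
python3 -c "
from rig import ctrl
print(ctrl.finish_job())"
```

```text
the job is handed in; nothing more can be done
None
```

The job is handed in: the black knob was turned anticlockwise until it dropped, then clockwise to its stop at about 0.15 N·m, and released with the cover down, with no judge's verdict returned.

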